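# Set up a blood tube under the bench magnifier

## Task

Take the long sample tube off the stopped, tilted tube rocker and lay it down gently, without dropping it, level in the two notched rests of the light panel, centred on them. Then swing the jointed bench magnifier across until its lens is centred above the tube, and let go so that it stays there. Leave the two short tubes in their places on the rocker and do not disturb the pump bottle or the wipes canister.

Things in the scene. Friction and masses are not known exactly. Their poses are not given: they have to be found in the camera images.
- long_tube: The tube to check: closed off-white cylinder, 16 mm in diameter, 140 mm long with its grey cap (19 mm in diameter, the last 26 mm at +x), about 20 g. Origin at mid-length on its axis; x runs along it to the cap. It starts in any one of the rocker's three lanes, cap uphill, axis 28 degrees (0.49 rad) above level. Grip it across its middle, which lies midway between the two ribs.
- short_tube_a: A tube like the long one (16 mm, same grey cap) but only 92 mm long, lying in another lane of the rocker. Origin on its axis, 10 mm from mid-length away from the cap, x to the cap. To be left where it lies.
- short_tube_b: The second short tube, the same as the first, in the remaining lane. To be left where it lies.
- rocker: Stopped tube rocker, fixed: white housing 160 x 190 x 62 mm; on it an aluminium platform 180 (x) x 210 (y) mm, its face 115 mm over the origin (on the bench, under its middle), 28 degrees off level with the -x edge low; it does not move. Lanes along the slope at y = -70, 0, 70 mm: two notched ribs each, 44 mm gap between them for fingers; tube axes lie 25 mm off the face, square to it.
- light_panel: Flat white light panel, 180 (x) x 130 (y) x 22 mm, fixed to the bench; origin at the centre of its underside, z up. On it stand two grey tube rests 50 mm apart along its x axis (6 mm thick, 44 mm gap between them for the fingers), each with a 90 degree V notch opening upward.
- rest_center (a point): The point where the middle of a tube's axis lies when it rests level in both notches, centred: 47 mm above the bench, 25 mm above the panel's face, over the middle of the panel. Its x axis runs along the laid tube (cap either way), y across, z up. The notch bottoms are 14 mm above the panel's face.
- lens_head: The bench magnifier's head, origin at the lens centre: glass 110 mm across in a white ring 160 mm across and 26 mm high, always level, 235 mm above the bench. Its x axis points along the second link, back to the elbow's vertical axis, 260 mm away. The elbow turns both ways; it stops only when the lens is 160 mm from the post; link tops reach 275 mm.
- post_axis (a point): Axis of the magnifier's upright steel post (22 mm thick, on a round off-white base 170 mm across, fixed to the bench), at lens height, 235 mm above the bench. The first link turns about it and is 280 mm long from here to the elbow's axis. At the start it points to about +y and the second link to about -x, so the elbow bends counter-clockwise, seen from above, and need not change side.
- lens_grip (a point): Middle of the lens head's black upright grip post: round, 24 mm in diameter, from 241 to 297 mm above the bench, this point at 271 mm; 350 mm from the elbow axis, on the line from it through the lens centre. Pinch it from above and lead it sideways at constant height, or push it: the two stiff joints need about 3 to 6 N here and stay where left. The post can turn between fingers.
- pump_bottle: White disinfectant pump bottle, 72 mm in diameter, 190 mm high, loose; origin at the centre of its underside. To be left alone.
- wipes_canister: White wipes canister, 104 mm in diameter, 185 mm high, loose; origin at the centre of its underside. To be left alone.
There are look-alikes about, which are no part of the job. Leave any yellow look-alike of the long_tube alone.

How it is judged:
By the outcome, as a careful person would: the job done as asked, in the order asked, and still so for the second after the job is handed in, with the robot touching nothing.
It also fails if it takes over 58 s, if anything falls off the work surface, if the arm or the gripper's body presses on something with over 40 N, if the wrist force passes 120 N, or if a joint passes its speed limit or range.

## Robot

A 7-joint arm with a two-finger parallel gripper is mounted at the origin on the work surface. World frame = base frame: x ahead of the robot, y to its left, z up, the work surface at z = 0. Lengths are in m, angles in rad, forces in N, time in s.
With the tool pointing down it reaches from about 0.425 to 0.925 m from the base axis. Payload 6.8 kg.
Tool frame: the origin (TCP) lies at the very end of the fingers, on their centre line; the grasp point (between the pads) lies 19 mm behind it; z points along the fingers, x is the direction in which the jaws open and shut, and the axes are right-handed (so a half turn about z gives the same grasp; the last joint's range is limited). The gripper opens to 85 mm and grips with 20 to 120 N. Pads are 22 mm wide; open, the fingers measure 114 mm over their backs; the gripper's body (76 mm by 85 mm) begins 54 mm behind the grasp point. The pads swing forward as they close: fully open they stand 13 mm farther back than shut.
Start: joints at [-1.432, 0.477, 0.022, 1.555, -0.011, 1.109, -0.083], TCP at [0.165, 0.655, 0.231] pointing down, gripper open.
Joint ranges: [-2.96, 2.96], [-0.34, 2.1], [-1.41, 1.46], [0.24, 2.44], [-1.37, 4.51], [0.17, 1.92], [-2.96, 2.96]. Speed limits (rad/s): [2.39, 2.39, 3.14, 3.14, 3.14, 3.14, 3.14].

## Interface

Orientations are given as a unit quaternion [w, x, y, z].
In Python, from station import get_obs, read_camera, calibration, hand_in, recognise, outline_of, place_of gives the robot as it stands.
- The arm moves only by the tool move_arm, never from a script. Its argument "steps" is a list of rows, each an object with "fingers": the finger opening in mm, from 0 to 85.4; "translation": the shift along the world's x, y, z in mm, a list of three; "turn": the turn about the world's z in rad. In form: [{"fingers": fingers, "translation": [dx, dy, dz], "turn": turn}, ...]. A call has 1 to 10 rows; each row shifts and turns the commanded pose from where the row before left it; what a row does not reach is not made up. A row lasts 1/8 s, in which the tool goes at most 62.5 mm and 10.7 degrees, less where a joint would pass 70% of its speed; a pose out of reach is approached as far as the arm can. A call with a gripper value outside its range is refused whole. The fingers move at their own pace and stop on an object; "newtons" is the grip in N (left out, the last holds). Time passes only in rows, so rows that do not move let the fingers close. It gives the time, the measured TCP pose, the force and the opening at its end, in the units of the state.
- get_obs(): the state, without advancing time (a new reading comes with each control period).
- read_camera(name): name is "scene" or "top"; returns the picture (384x512x3 uint8, blue, green, red); there is no depth.
- calibration(name): a dict with "camera_matrix" (3x3 intrinsics, pixels), "rvec" (rotation vector, rad) and "tvec" (3), from world to camera coordinates, as OpenCV has them. Camera axes: x right, y down, z forward; pixel columns grow to the right and rows downward; lengths in m; the calibration is good to about 2 mm. A picture is of the moment at which its call begins. calibration takes no time and is no camera call.
- hand_in(): hands the job in, once; it reports no verdict.
Trained networks look in the newest picture that a camera, given by its name, has taken for a name from the list of things; names that differ only in an ending like _2 or _b are one class to them, and where a whole thing is asked for, a point or a joint stands for the part that bears it (a point fixed in the world has none). Each returns a list of dicts, best first, with "conf" (0 to 1); they miss things now and then, are a little off and sometimes report something else, mostly with a low value. They report only what shows in the picture. A call takes as long as a camera call. They do not tell look-alikes from the thing itself.
- recognise(camera, name): "xy" ([column, row] in pixels, amid what is visible of it).
- outline_of(camera, name): "mask" (384x512 bool, what is visible of it) and "xy" ([column, row] in pixels, amid what is visible of it).
- place_of(camera, name): "xy" ([column, row] in pixels: a listed point, or the origin of a listed thing).
The state is a dict: "t": time; "q": joint angles; "joint_vel": joint speeds; "joint_torque": joint torques, N m; "eef_pos": TCP position; "tool_rot": TCP orientation; "contact_force": force on the tool from outside, world axes, zero at the start; "torque": the same for the moment, N m; "gripper_width": opening from 0.0 (shut) to 1.0 (fully open).
Only numpy, scipy, OpenCV 4.12 (cv2) and the standard library are available. Lean on these libraries where they do the work, as an engineer would, in place of code of your own. Each camera call takes 0.05 s, during which the arm holds its last target.

## Working session

There is one attempt and no reset: what is moved stays moved. The work goes in short steps, Python scripts to look and compute and a tool call to move; the robot and the scene stay as the last step left them, time stands still between calls to the robot, and variables do not carry over. Pictures are saved under pics/ and viewed, and the job is handed in when it is done.

Besides the shell and the picture viewer there is one more tool, called after "Call:" as name([rows], argument=value, ...), one row to a line, values as JSON. move_arm: Moves the arm, as the interface text tells. Its arguments: {"type":"object","properties":{"steps":{"type":"array"},"newtons":{"type":"number"}},"required":["steps"]}

```bash
ls; mkdir -p pics; python3 - <<'E'
from station import *
import cv2
for c in("scene","top"):
    im=read_camera(c); cv2.imwrite(f"pics/{c}0.png",im); k=calibration(c); print(c,k)
o=get_obs(); print(o)
for c in("scene","top"):
  for n in["long_tube","short_tube_a","rocker","light_panel","rest_center","lens_head","post_axis","lens_grip","pump_bottle","wipes_canister"]:
    print(c,n,[(round(d["conf"],2),[round(float(v),1) for v in d["xy"]]) for d in place_of(c,n)])
E
```

```text
pics
scene {'camera_matrix': array([[399.47670766,   0.        , 258.58204684],
       [  0.        , 399.47670766, 198.77919453],
       [  0.        ,   0.        ,   1.        ]]), 'rvec': array([ 1.35537542,  2.07981427, -0.94992919]), 'tvec': array([ 0.24612872, -0.16541257,  1.61593351])}
top {'camera_matrix': array([[393.2422026 ,   0.        , 258.61123298],
       [  0.        , 393.2422026 , 189.01982501],
       [  0.        ,   0.        ,   1.        ]]), 'rvec': array([ 2.14937189, -2.15895242,  0.1656063 ]), 'tvec': array([-0.04994241,  0.56740136,  1.155359  ])}
{'t': 0.1, 'q': array([-1.43209995,  0.47773363,  0.02231543,  1.55634991, -0.01149163,
        1.10932282, -0.08308136]), 'joint_vel': array([-5.77232905e-04, -2.28402272e-03,  3.86970469e-04, -5.28079761e-03,
       -3.01575977e-04, -9.63874442e-06,  9.81106918e-04]), 'joint_torque': array([ 4.30989297e-03, -5.97760177e+01,  1.61361236e+00, -2.81953597e+01,
        1.28073263e-02,  5.09190097e-03, -7.26187750e-06]), 'eef_pos': array([0.16476638, 0.65402188, 0.2304127 ]), 'tool_rot': array([ 5.63561560e-04,  
[... 622 characters left out ...]
scene lens_grip [(0.63, [408.0, 188.1]), (0.16, [185.0, 186.0])]
scene pump_bottle [(0.56, [219.9, 286.0])]
scene wipes_canister [(0.97, [168.3, 268.6]), (0.74, [303.8, 254.5])]
top long_tube [(0.75, [321.4, 198.4]), (0.72, [390.2, 258.4]), (0.66, [179.0, 248.3]), (0.31, [317.8, 138.1])]
top short_tube_a [(0.75, [371.0, 197.9]), (0.59, [343.4, 201.3]), (0.54, [265.2, 138.1])]
top rocker [(0.64, [333.6, 197.4])]
top light_panel [(0.7, [240.8, 209.2]), (0.6, [318.4, 141.8])]
top rest_center [(0.59, [241.1, 210.9])]
top lens_head []
top post_axis [(0.82, [180.9, 113.7])]
top lens_grip []
top pump_bottle [(0.75, [262.3, 137.3]), (0.24, [240.9, 209.8])]
top wipes_canister [(0.95, [319.6, 138.1])]
```

View pics/scene0.png

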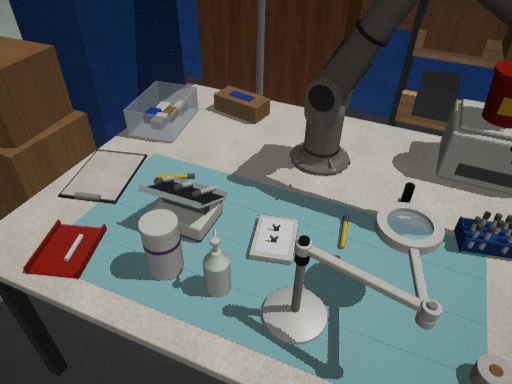

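View pics/top0.png

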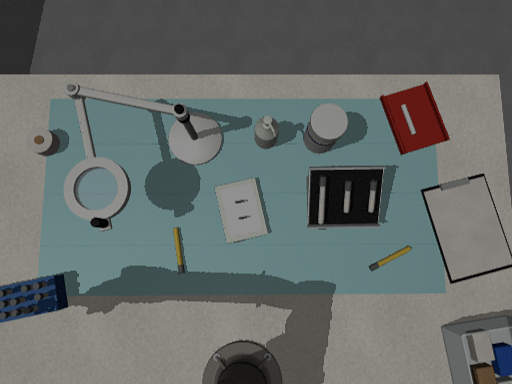

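```bash
cat > h.py <<'E'
import numpy as np, cv2
from station import *
C={c:calibration(c) for c in("scene","top")}
def ray(c,xy):
    k=C[c];R,_=cv2.Rodrigues(k["rvec"]);t=np.ravel(k["tvec"])
    p=cv2.undistortPoints(np.array([[xy]],float),k["camera_matrix"],None)[0,0]
    return -R.T@t, R.T@np.array([p[0],p[1],1.])
def atz(c,xy,z):
    o,d=ray(c,xy); return o+d*(z-o[2])/d[2]
def tri(a,b):
    o1,d1=ray("scene",a);o2,d2=ray("top",b)
    d1/=np.linalg.norm(d1);d2/=np.linalg.norm(d2)
    s=np.linalg.lstsq(np.c_[d1,-d2],o2-o1,rcond=None)[0]
    p=o1+d1*s[0];q=o2+d2*s[1];return (p+q)/2,np.linalg.norm(p-q)
def proj(c,P):
    k=C[c];return cv2.projectPoints(np.atleast_2d(np.array(P,float)),k["rvec"],k["tvec"],k["camera_matrix"],None)[0][:,0]
E
python3 - <<'E'
from h import *
np.set_printoptions(precision=4,suppress=True)
for c in C: print(c,ray(c,(256,192))[0])
print("rest",tri((274.9,228.4),(241.1,210.9)))
print("post",tri((300.4,255),(180.9,113.7)))
print("rocker",tri((186.7,220.3),(333.6,197.4)))
print("panel",tri((274.5,240.6),(240.8,209.2)))
for s in((205.7,189.2),(174.5,175)): print("lt",tri(s,(321.4,198.4)))
print("lens",tri((409,229),(97,189)))
print("lens@.235",atz("scene",(409,229),.235),atz("top",(97,189),.235))
print("grip",tri((408,188.1),(98,224)), atz("scene",(408,188.1),.271))
s=cv2.imread("pics/scene0.png");t=cv2.imread("pics/top0.png")
def crop(im,x,y,w,h,f,n): cv2.imwrite("pics/"+n,cv2.resize(im[y:y+h,x:x+w],None,fx=f,fy=f,interpolation=cv2.INTER_CUBIC))
crop(s,130,160,180,110,4,"s_c1.png");crop(t,200,150,195,100,4,"t_c1.png");crop(t,40,70,180,170,3,"t_c2.png");crop(s,280,170,170,150,4,"s_c2.png")
E
```

```text
scene [1.3373 0.2873 0.9101]
top [ 0.3993 -0.037   1.2241]
rest (array([0.5   , 0.0006, 0.0478]), np.float64(0.00037432063742131005))
post (array([0.7384, 0.1491, 0.2369]), np.float64(0.004211709851062427))
rocker (array([ 0.5452, -0.2884,  0.0075]), np.float64(0.003097793077751275))
panel (array([0.5088, 0.0039, 0.0036]), np.float64(0.0023238566518086357))
lt (array([ 0.5246, -0.2228,  0.146 ]), np.float64(0.0038526231865953437))
lt (array([ 0.5427, -0.2582,  0.1932]), np.float64(0.0932875743398703))
lens (array([0.5419, 0.3614, 0.2292]), np.float64(0.0008522173064444032))
lens@.235 [0.5484 0.3612 0.235 ] [0.5411 0.3586 0.235 ]
grip (array([0.4502, 0.3338, 0.2818]), np.float64(0.001198774381137997)) [0.4345 0.3352 0.271 ]
```

View pics/s_c1.png

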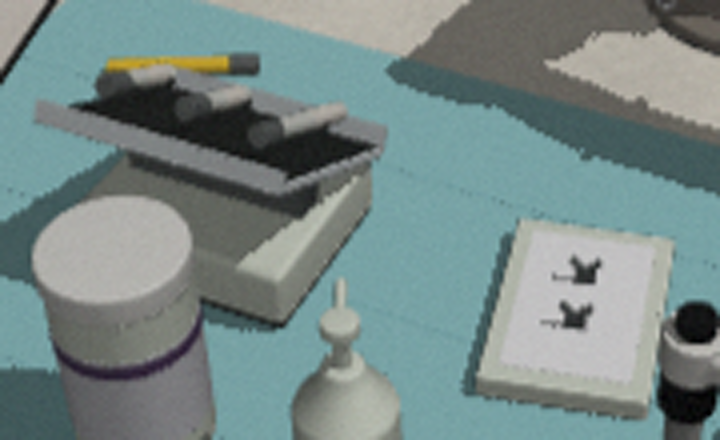

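View pics/t_c1.png

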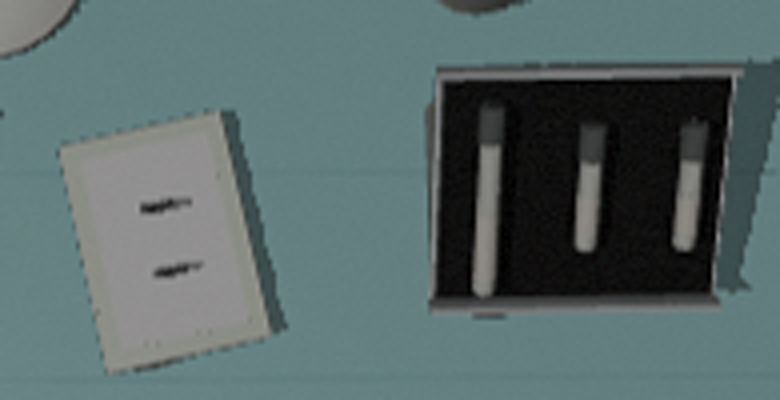

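View pics/t_c2.png

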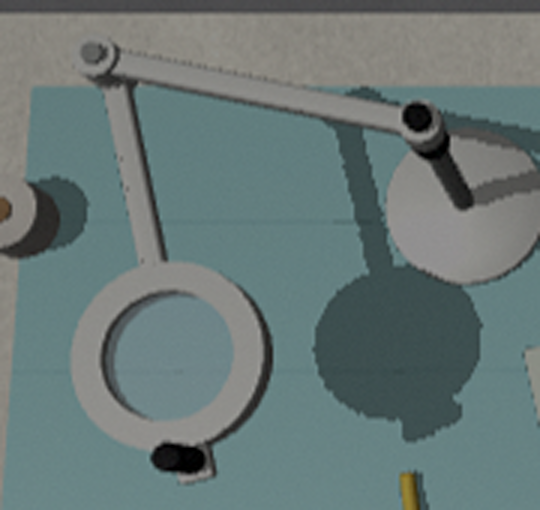

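View pics/s_c2.png

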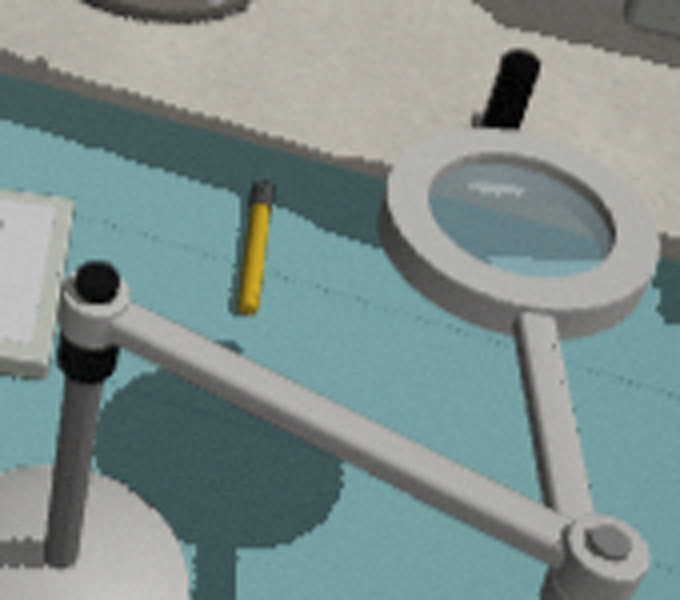

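```bash
python3 - <<'E'
from h import *
from scipy.optimize import least_squares
np.set_printoptions(precision=4,suppress=True)
for c in("scene","top"):
    read_camera(c)
    for d in outline_of(c,"long_tube"):
        m=d["mask"];ys,xs=np.nonzero(m);pts=np.c_[xs,ys].astype(float)
        mu=pts.mean(0);w,v=np.linalg.eigh(np.cov((pts-mu).T));a=(pts-mu)@v[:,1]
        print(c,round(d["conf"],2),len(xs),mu,"ends",mu+v[:,1]*a.min(),mu+v[:,1]*a.max(),v[:,1])
T=lambda x,y:(200+x/4-.4,150+y/4-.4)
# panel corners top (order)
cs=[T(62,148),T(220,112),T(272,333),T(108,372)]
P=[atz("top",c,.022) for c in cs];print(np.array(P),np.mean(P,0))
d=(P[0]+P[1]-P[2]-P[3]);print("panel yaw",np.arctan2(d[1],d[0]), np.linalg.norm(d)/2)
d=(P[0]+P[3]-P[1]-P[2]);print("panel yaw y",np.arctan2(-d[0],d[1]), np.linalg.norm(d)/2)
S=lambda x,y:(130+x/4-.4,160+y/4-.4)
cs=[S(525,219),S(674,240),S(645,413),S(478,390)]
P=[atz("scene",c,.022) for c in cs];print(np.array(P),np.mean(P,0))
d=-(P[0]+P[1]-P[2]-P[3]);print("panel yaw",np.arctan2(d[1],d[0]), np.linalg.norm(d)/2)
# rocker fit
cc,ss=np.cos(np.radians(28)),np.sin(np.radians(28))
def loc(u,v,n): return np.array([u*cc-n*ss,v,.115+u*ss+n*cc])
pts=[("top",T(437,68),(.09,.105,0)),("top",T(743,68),(.09,-.105,0)),("top",T(718,303),(-.09,-.105,0)),("top",T(430,305),(-.09,.105,0)),
("top",T(492,103),(.070,.07,.025)),("top",T(484,296),(-.070,.07,.025)),
("scene",S(285,190),(.09,.105,0)),("scene",S(386,130),(-.09,.105,0)),("scene",S(36,107),(.09,-.105,0)),
("scene",S(263,131),(.070,.07,.025)),("scene",S(345,109),(-.070,.07,.025))]
def W(p,l):
    q=loc(*l);c,s=np.cos(p[2]),np.sin(p[2]);return np.array([p[0]+c*q[0]-s*q[1],p[1]+s*q[0]+c*q[1],q[2]+p[3]])
f=lambda p:np.concatenate([proj(c,W(p,l))[0]-np.array(xy) for c,xy,l in pts])
r=least_squares(f,[.54,-.29,0,0],loss="soft_l1");print(r.x);print(f(r.x).reshape(-1,2))
print("tube mid",W(r.x,(0,.07,.025)))
E
```

```text
scene 0.72 170 [343.2882 231.2647] ends [345.2415 214.9094] [341.2856 248.0341] [-0.1186  0.9929]
scene 0.42 122 [202.4262 190.8033] ends [214.966  186.8911] [192.0159 194.0511] [-0.9546  0.2978]
top 0.78 296 [321.4291 198.3176] ends [322.5061 174.9772] [320.2874 223.0594] [-0.0461  0.9989]
top 0.63 250 [178.16  250.748] ends [175.0802 227.9891] [181.1861 273.1101] [0.1341 0.991 ]
top 0.57 238 [388.6597 258.7941] ends [409.0851 248.1636] [369.388  268.8241] [-0.8871  0.4617]
[[ 0.5778  0.0816  0.022 ]
 [ 0.6056 -0.0405  0.022 ]
 [ 0.4351 -0.0793  0.022 ]
 [ 0.4064  0.045   0.022 ]] [0.5062 0.0017 0.022 ]
panel yaw 0.21694460286100944 0.1750751522804161
panel yaw y 0.2254309718931957 0.1263861799067553
[[ 0.4326 -0.0742  0.022 ]
 [ 0.4055  0.0462  0.022 ]
 [ 0.5886  0.0868  0.022 ]
 [ 0.6184 -0.0328  0.022 ]] [0.5113 0.0065 0.022 ]
panel yaw 0.21891897613776684 0.1889539283001563
[ 0.5323 -0.2951  0.0089  0.0046]
[[-0.0744  0.3495]
 [-0.7007 -0.5285]
 [-0.7724 -0.0694]
 [-0.5946  0.4151]
 [ 0.0436  1.1738]
 [-0.3631 -0.1176]
 [-0.6894 -2.0134]
 [-0.084   3.2964]
 [-0.2927 -0.109 ]
 [-1.1712  0.1069]
 [-0.7295 -0.7384]]
tube mid [ 0.52   -0.2252  0.1417]
```

```bash
cat > ov.py <<'E'
from h import *
def overlay(im,c,lines,x,y,w,h,f):
    o=cv2.resize(im[y:y+h,x:x+w],None,fx=f,fy=f,interpolation=cv2.INTER_CUBIC)
    for L,col in lines:
        p=(proj(c,L)-[x,y]+.5)*f-.5
        cv2.polylines(o,[np.round(p*8).astype(int)],False,col,1,cv2.LINE_AA,3)
    return o
def panel(px,py,yaw):
    c,s=np.cos(yaw),np.sin(yaw)
    g=lambda a,b,z:(px+c*a-s*b,py+s*a+c*b,z)
    L=[([g(a,b,z) for a,b in((.09,.065),(.09,-.065),(-.09,-.065),(-.09,.065),(.09,.065))],(0,0,255)) for z in(0,.022)]
    for u in(.025,-.025):
        L.append(([g(u,-.011,.022+.025),g(u,0,.036),g(u,.011,.047)],(0,160,0)))
    L.append(([g(-.07,0,.047),g(.07,0,.047)],(255,0,0)))
    return L
def tube(m,yaw,pit):
    m=np.array(m);a=np.array([np.cos(yaw)*np.cos(pit),np.sin(yaw)*np.cos(pit),np.sin(pit)])
    h=np.array([-np.sin(yaw),np.cos(yaw),0]);n=np.cross(a,h)
    ring=lambda u,r:[m+a*u+r*(h*np.cos(t)+n*np.sin(t)) for t in np.linspace(0,2*np.pi,25)]
    return [(ring(u,r),(0,0,255)) for u,r in((-.07,.008),(.044,.008),(.044,.0095),(.07,.0095))]+[([m-a*.07,m+a*.07],(255,0,0)),([m-h*.012,m+h*.012],(0,255,0))]
E
python3 - <<'E'
from ov import *
s=cv2.imread("pics/scene0.png");t=cv2.imread("pics/top0.png")
L=panel(.502,.001,.218)
a=overlay(t,"top",L,205,160,80,90,6);b=overlay(s,"scene",L,240,205,70,65,8)
cv2.imwrite("pics/ovp.png",cv2.resize(np.hstack([a,cv2.resize(b,(560,540))]),(800,415)))
L=tube((.522,-.225,.1385),.01,np.radians(28))
a=overlay(t,"top",L,295,160,60,70,7);b=overlay(s,"scene",L,180,170,50,45,10)
cv2.imwrite("pics/ovt.png",np.hstack([cv2.resize(a,(400,466)),cv2.resize(b,(400,466))]))
E
```

```text
(no output)
```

View pics/ovp.png

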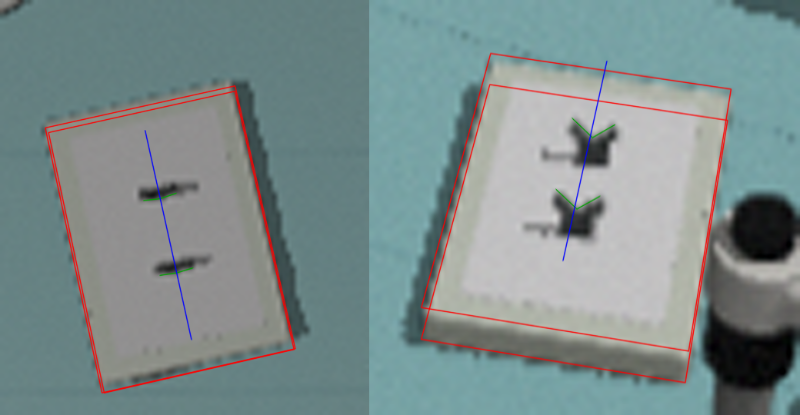

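View pics/ovt.png

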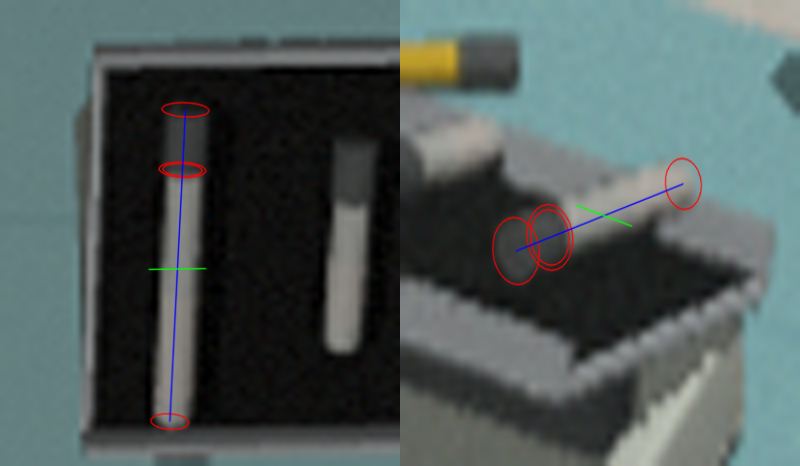

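Call:
move_arm([
  {"fingers": 85,"translation": [0,0,50],"turn": 0},
  {"fingers": 70,"translation": [0,0,50],"turn": 0},
  {"fingers": 60,"translation": [10,-20,50],"turn": 0.05},
  {"fingers": 50,"translation": [25,-45,0],"turn": 0.1},
  {"fingers": 50,"translation": [25,-45,0],"turn": 0.1},
  {"fingers": 50,"translation": [25,-45,0],"turn": 0},
])

```text
t: 2.05
eef_pos: [0.2506, 0.498, 0.3815]
tool_rot: [-0.0, 0.706, 0.709, 0.0]
contact_force: [0.7, -0.6, 0.5]
gripper_width: 0.583
```

```bash
python3 -c "
from station import *
o=get_obs();print(o['t'],o['q'].round(3),o['eef_pos'],o['tool_rot'],o['contact_force'],o['gripper_width'])"
```

```text
2.05 [-1.249  0.175  0.038  1.636 -0.007  1.33   0.365] [0.25064842 0.4980175  0.38152313] [-9.49412247e-05  7.05600479e-01  7.08609824e-01  2.69298089e-04] [ 0.71625422 -0.59261821  0.51907915] 0.5832565063590845
```

Call:
move_arm([
  {"fingers": 50,"translation": [24,-50,0],"turn": 0},
  {"fingers": 50,"translation": [24,-50,0],"turn": 0},
  {"fingers": 50,"translation": [24,-50,0],"turn": 0},
  {"fingers": 50,"translation": [24,-50,0],"turn": 0},
  {"fingers": 50,"translation": [24,-50,0],"turn": 0},
  {"fingers": 50,"translation": [24,-50,0],"turn": 0},
  {"fingers": 50,"translation": [24,-50,0],"turn": 0},
  {"fingers": 50,"translation": [13,-45,0],"turn": 0},
  {"fingers": 50,"translation": [13,-45,0],"turn": 0},
  {"fingers": 50,"translation": [13,-45,-20],"turn": 0},
])

```text
t: 3.3
eef_pos: [0.458, 0.0131, 0.3625]
tool_rot: [0.001, 0.706, 0.708, 0.002]
contact_force: [0.9, 0.6, -1.1]
gripper_width: 0.583
```

Call:
move_arm([
  {"fingers": 48,"translation": [13,-50,-30],"turn": 0},
  {"fingers": 48,"translation": [13,-50,-30],"turn": 0},
  {"fingers": 48,"translation": [13,-50,-30],"turn": 0},
  {"fingers": 48,"translation": [13,-50,-20],"turn": 0},
  {"fingers": 48,"translation": [13,-40,-20],"turn": 0.008},
  {"fingers": 48,"translation": [0,0,0],"turn": 0},
])

```text
t: 4.05
eef_pos: [0.5208, -0.2288, 0.2299]
tool_rot: [-0.0, 0.705, 0.709, -0.002]
contact_force: [-0.7, 0.5, 0.3]
gripper_width: 0.559
```

```bash
python3 - <<'E'
from ov import *
o=get_obs();print(o['t'],o['q'].round(3),o['eef_pos'],o['tool_rot'],o['contact_force'],o['gripper_width'])
s=read_camera("scene");t=read_camera("top")
e=o['eef_pos'];L=[([e-[0,.03,0],e+[0,.03,0]],(0,255,255)),([e,e-[0,0,.1]],(0,255,255))]+tube((.522,-.226,.138),.012,np.radians(28))
a=overlay(t,"top",L,275,140,100,100,4);b=overlay(s,"scene",L,150,120,100,100,4)
cv2.imwrite("pics/hov.png",np.hstack([a,b]))
E
```

```text
4.05 [-0.275  0.37   0.743  1.851 -0.286  1.032  2.161] [ 0.5207994  -0.22884018  0.22985999] [-3.24693186e-04  7.04985714e-01  7.09219305e-01 -1.73634458e-03] [-0.72481817  0.48176505  0.28610183] 0.559150476516156
```

View pics/hov.png

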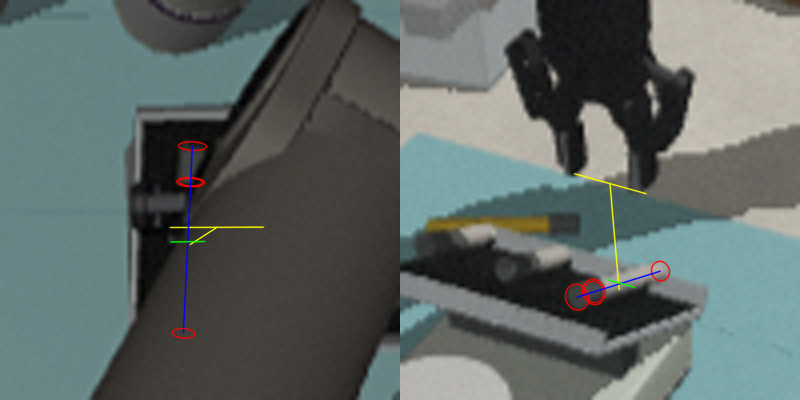

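Call:
move_arm([
  {"fingers": 44,"translation": [2,3,-30],"turn": 0},
  {"fingers": 44,"translation": [0,0,-30],"turn": 0},
  {"fingers": 44,"translation": [0,0,-20],"turn": 0},
  {"fingers": 44,"translation": [0,0,-12],"turn": 0},
  {"fingers": 44,"translation": [0,0,-10],"turn": 0},
  {"fingers": 44,"translation": [0,0,-7],"turn": 0},
  {"fingers": 44,"translation": [0,0,0],"turn": 0},
])

```text
t: 5.03
eef_pos: [0.5239, -0.2223, 0.1222]
tool_rot: [-0.0, 0.703, 0.711, -0.0]
contact_force: [0.4, -1.1, -0.2]
gripper_width: 0.513
```

```bash
python3 - <<'E'
from ov import *
o=get_obs();print(o['t'],o['eef_pos'],o['contact_force'],o['gripper_width'])
s=read_camera("scene")
cv2.imwrite("pics/low.png",overlay(s,"scene",[],150,140,90,70,8))
E
```

```text
5.025 [ 0.52386486 -0.22229185  0.12222319] [ 0.35739808 -1.10215386 -0.17222106] 0.5133528810129901
```

View pics/low.png

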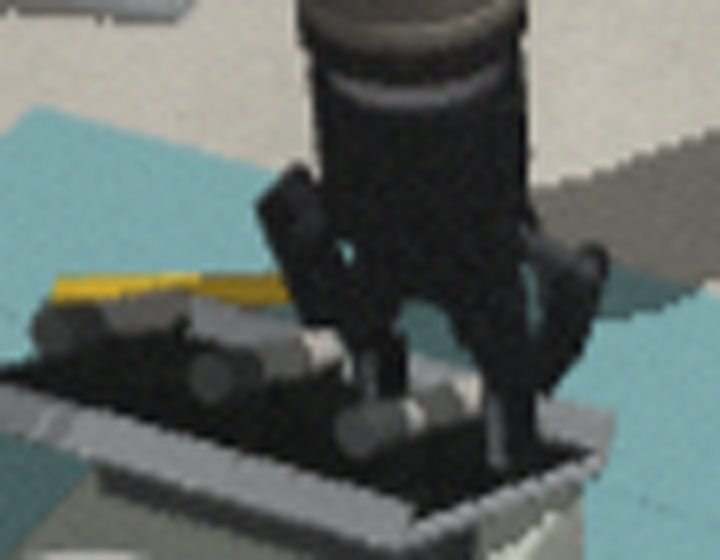

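Call:
move_arm([
  {"fingers": 40,"translation": [-1,-3.5,-1],"turn": 0},
  {"fingers": 32,"translation": [0,0,0],"turn": 0},
  {"fingers": 24,"translation": [0,0,0],"turn": 0},
  {"fingers": 18,"translation": [0,0,0],"turn": 0},
  {"fingers": 12,"translation": [0,0,0],"turn": 0},
  {"fingers": 5,"translation": [0,0,0],"turn": 0},
  {"fingers": 0,"translation": [0,0,0],"turn": 0},
  {"fingers": 0,"translation": [0,0,0],"turn": 0},
], newtons=20)

```text
t: 6.08
eef_pos: [0.523, -0.2254, 0.1213]
tool_rot: [-0.0, 0.703, 0.711, 0.0]
contact_force: [-0.2, 3.7, 3.5]
gripper_width: 0.179
```

```bash
python3 - <<'E'
from ov import *
o=get_obs();print(o['t'],o['eef_pos'],o['contact_force'],o['torque'],o['gripper_width'],o['gripper_width']*85.4)
E
```

```text
6.075 [ 0.52300026 -0.22538635  0.12134219] [-0.23491754  3.67741143  3.4596086 ] [0.83332225 0.18734085 0.01313691] 0.17928741676609022 15.311145391824105
```

Call:
move_arm([
  {"fingers": 0,"translation": [0,0,3],"turn": 0},
  {"fingers": 0,"translation": [0,0,10],"turn": 0},
  {"fingers": 0,"translation": [0,0,20],"turn": 0},
  {"fingers": 0,"translation": [0,0,30],"turn": 0},
  {"fingers": 0,"translation": [0,0,35],"turn": 0},
  {"fingers": 0,"translation": [0,0,0],"turn": 0},
])

```text
t: 6.82
eef_pos: [0.5244, -0.2275, 0.2225]
tool_rot: [0.003, 0.703, 0.711, 0.001]
contact_force: [-0.0, 0.8, 0.2]
gripper_width: 0.179
```

```bash
python3 - <<'E'
from ov import *
o=get_obs();e=o['eef_pos'];print(o['t'],e,o['tool_rot'],o['contact_force'],o['gripper_width'])
s=read_camera("scene")
cv2.imwrite("pics/lift.png",overlay(s,"scene",tube(e+[-0.001,0,.016],.012,np.radians(28)),150,120,90,90,7))
E
```

```text
6.825 [ 0.52443697 -0.22752416  0.22249157] [0.0027058  0.70345089 0.71073742 0.00135869] [-0.04813326  0.83667565  0.17341945] 0.17907955111911403
```

View pics/lift.png

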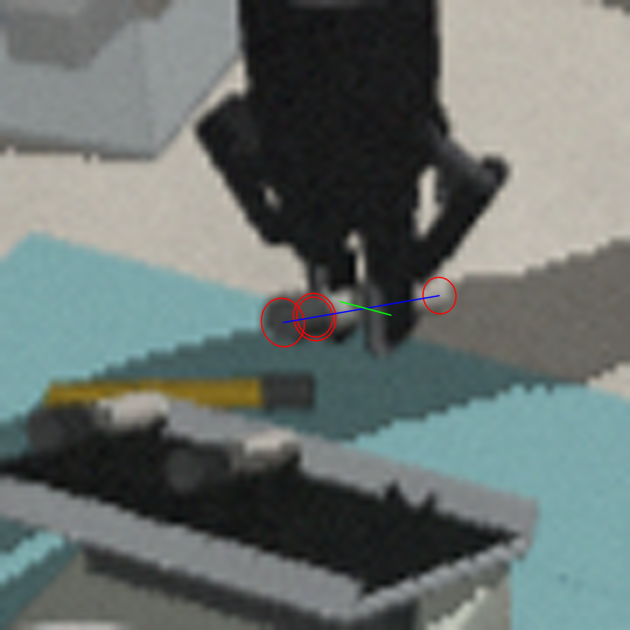

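Call:
move_arm([
  {"fingers": 0,"translation": [-2,25,0],"turn": 0.04},
  {"fingers": 0,"translation": [-5,50,-20],"turn": 0.05},
  {"fingers": 0,"translation": [-5,55,-25],"turn": 0.06},
  {"fingers": 0,"translation": [-5,50,-25],"turn": 0.05},
  {"fingers": 0,"translation": [-3,35,-20],"turn": 0.008},
  {"fingers": 0,"translation": [0,13,-12],"turn": 0},
  {"fingers": 0,"translation": [0,0,0],"turn": 0},
  {"fingers": 0,"translation": [0,0,0],"turn": 0},
])

```text
t: 7.88
eef_pos: [0.5034, 0.0001, 0.1178]
tool_rot: [0.001, 0.627, 0.779, -0.0]
contact_force: [-0.2, -1.5, -0.8]
gripper_width: 0.175
```

```bash
cat > pl.py <<'E'
from ov import *
import sys
o=get_obs();e=o['eef_pos'];q=o['tool_rot'];print(o['t'],e,2*np.arctan2(q[2],q[1]),o['q'].round(2),o['contact_force'],o['gripper_width'])
s=read_camera("scene");t=read_camera("top")
L=tube(e+[-0.001,0,.016],2*np.arctan2(q[2],q[1])-np.pi/2,np.radians(float(sys.argv[2])))+panel(.503,.001,.218)[2:]
if len(sys.argv)>3: L=[]
a=overlay(t,"top",L,200,150,80,90,5);b=overlay(s,"scene",L,235,180,80,90,5)
cv2.imwrite("pics/"+sys.argv[1],np.hstack([a,b]))
E
python3 pl.py p1.png 28
```

```text
7.875 [5.03423577e-01 7.45563777e-05 1.17844887e-01] 1.787284640289845 [-0.6   0.4   0.59  2.09 -0.32  0.74  1.98] [-0.23316191 -1.51265996 -0.84717931] 0.17461382630539196
```

View pics/p1.png

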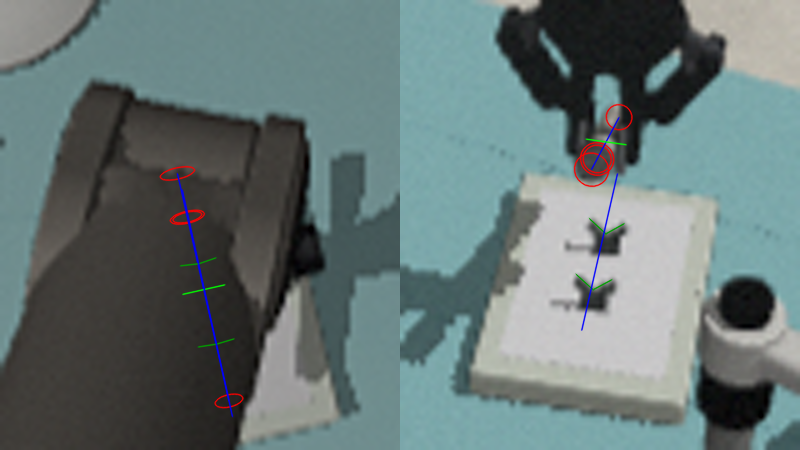

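Call:
move_arm([
  {"fingers": 0,"translation": [1.5,1,-20],"turn": 0.002},
  {"fingers": 0,"translation": [0,0,-20],"turn": 0},
  {"fingers": 0,"translation": [0,0,-15],"turn": 0},
  {"fingers": 0,"translation": [0,0,-8],"turn": 0},
  {"fingers": 0,"translation": [0,0,-2],"turn": 0},
  {"fingers": 0,"translation": [0,0,0],"turn": 0},
])

```text
t: 8.72
eef_pos: [0.5047, 0.0029, 0.0526]
tool_rot: [0.0, 0.625, 0.781, 0.0]
contact_force: [0.1, 0.1, -0.5]
gripper_width: 0.176
```

```bash
python3 pl.py p2.png 28
```

```text
8.725 [0.50468893 0.00294186 0.05259762] 1.7917400318207224 [-0.53  0.51  0.5   2.12 -0.42  0.61  2.07] [ 0.12727696  0.09264971 -0.46492608] 0.17581998754031372
```

View pics/p2.png

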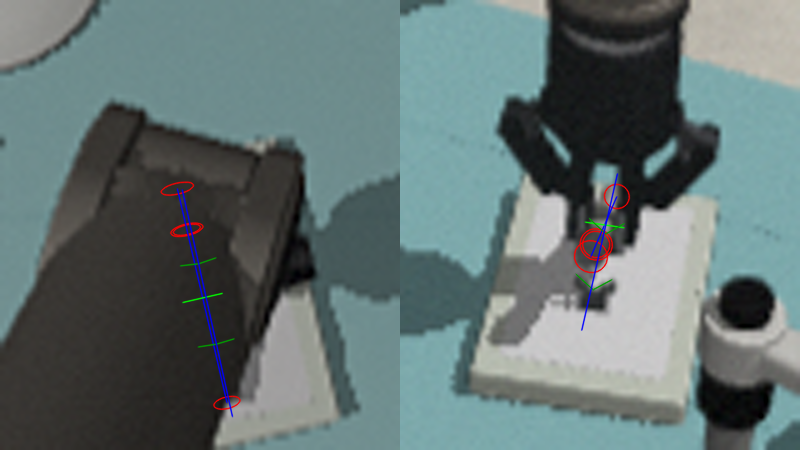

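Call:
move_arm([
  {"fingers": 0,"translation": [0,-2,-3],"turn": 0},
  {"fingers": 0,"translation": [0,0,-3],"turn": 0},
  {"fingers": 0,"translation": [0,0,-2],"turn": 0},
  {"fingers": 0,"translation": [0,0,-2],"turn": 0},
  {"fingers": 0,"translation": [0,0,-2],"turn": 0},
])

```text
t: 9.45
eef_pos: [0.5057, 0.0025, 0.0409]
tool_rot: [0.0, 0.624, 0.781, 0.001]
contact_force: [0.9, 4.8, 6.9]
gripper_width: 0.179
```

Call:
move_arm([
  {"fingers": 0,"translation": [0,0,-1.5],"turn": 0},
  {"fingers": 0,"translation": [0,0,-1.5],"turn": 0},
])

```text
t: 9.7
eef_pos: [0.506, 0.0029, 0.038]
tool_rot: [0.0, 0.624, 0.781, 0.002]
contact_force: [0.4, 5.7, 8.2]
gripper_width: 0.174
```

Call:
move_arm([
  {"fingers": 0,"translation": [0,1.5,-1],"turn": 0},
  {"fingers": 0,"translation": [0,1,-1.5],"turn": 0},
  {"fingers": 0,"translation": [0,0,-1.5],"turn": 0},
])

```text
t: 10.07
eef_pos: [0.5067, 0.0039, 0.0343]
tool_rot: [0.001, 0.625, 0.781, 0.002]
contact_force: [2.1, 0.5, 7.4]
gripper_width: 0.179
```

```bash
python3 pl.py p3.png 5 n
```

```text
10.075 [0.50671858 0.00392482 0.03426934] 1.7922335289251126 [-0.51  0.54  0.47  2.13 -0.45  0.57  2.09] [2.13381664 0.53697528 7.41263164] 0.1793344834830014
```

View pics/p3.png

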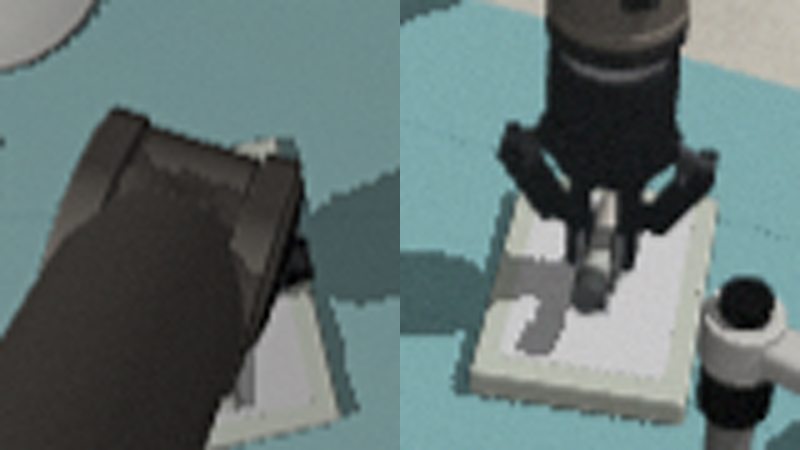

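Call:
move_arm([
  {"fingers": 0,"translation": [0,0,-1.5],"turn": 0},
  {"fingers": 0,"translation": [0,0,-1.5],"turn": 0},
])

```text
t: 10.42
eef_pos: [0.507, 0.0039, 0.0314]
tool_rot: [0.002, 0.625, 0.781, 0.002]
contact_force: [2.5, 0.8, 7.4]
gripper_width: 0.176
```

Call:
move_arm([
  {"fingers": 0,"translation": [0,0,-1],"turn": 0},
])

```text
t: 10.55
eef_pos: [0.507, 0.0039, 0.0303]
tool_rot: [0.002, 0.625, 0.781, 0.002]
contact_force: [3.4, 0.8, 7.5]
gripper_width: 0.175
```

```bash
cat > pz.py <<'E'
from ov import *
import sys
s=read_camera("scene");P=np.array([.5055,.003,.047])
a=overlay(s,"scene",[],250,200,60,60,6.5)
b=overlay(s,"scene",tube(P,.22,np.radians(float(sys.argv[2])))[:4],250,200,60,60,6.5)
cv2.imwrite("pics/"+sys.argv[1],np.hstack([a,b]))
E
python3 pz.py p4.png 0
```

```text
(no output)
```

View pics/p4.png

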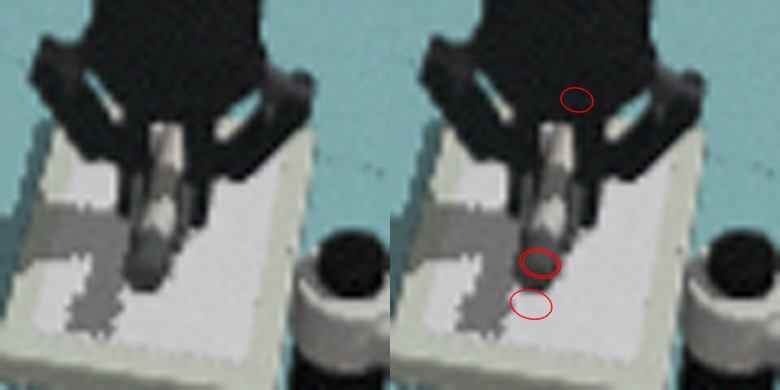

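Call:
move_arm([
  {"fingers": 0,"translation": [0,0,-1.5],"turn": 0},
])

```text
t: 10.72
eef_pos: [0.507, 0.0039, 0.0289]
tool_rot: [0.002, 0.625, 0.781, 0.002]
contact_force: [2.2, 1.1, 7.3]
gripper_width: 0.184
```

Call:
move_arm([
  {"fingers": 0,"translation": [-0.5,0,-1.5],"turn": 0},
])

```text
t: 10.85
eef_pos: [0.5069, 0.0039, 0.0274]
tool_rot: [0.002, 0.625, 0.781, 0.002]
contact_force: [4.0, 1.4, 7.0]
gripper_width: 0.178
```

```bash
python3 pz.py p5.png 5
```

```text
(no output)
```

View pics/p5.png

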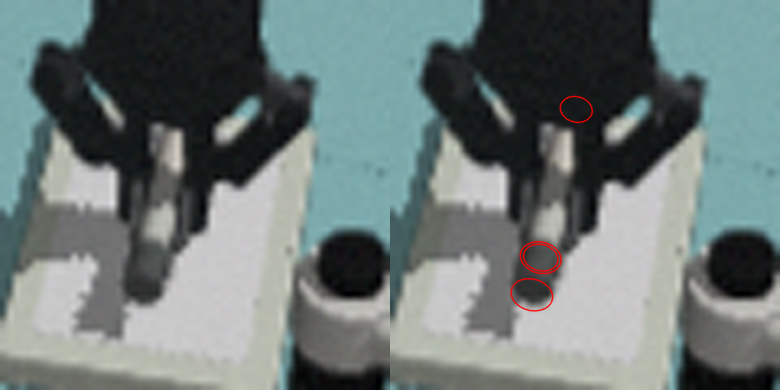

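Call:
move_arm([
  {"fingers": 0,"translation": [0,0,-1.2],"turn": 0},
])

```text
t: 11.02
eef_pos: [0.5068, 0.0039, 0.0263]
tool_rot: [0.002, 0.625, 0.781, 0.002]
contact_force: [3.0, 0.4, 8.2]
gripper_width: 0.177
```

Call:
move_arm([
  {"fingers": 0,"translation": [0,0,-1],"turn": 0},
])

```text
t: 11.15
eef_pos: [0.5067, 0.0039, 0.0252]
tool_rot: [0.002, 0.625, 0.781, 0.002]
contact_force: [3.1, 0.7, 7.7]
gripper_width: 0.176
```

```bash
python3 pz.py p6.png 1
```

```text
(no output)
```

View pics/p6.png

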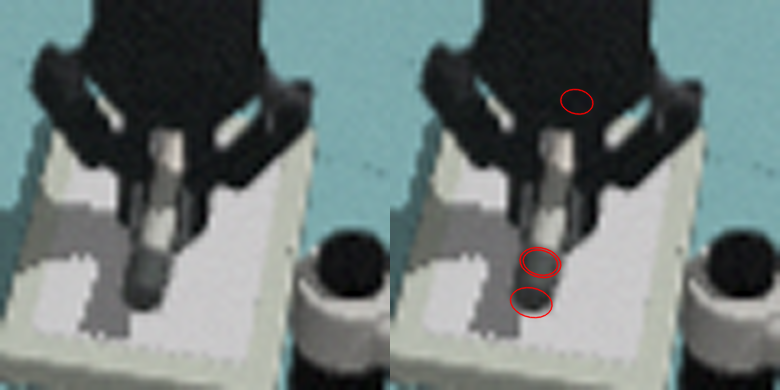

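Call:
move_arm([
  {"fingers": 0,"translation": [0,0,-0.8],"turn": 0},
])

```text
t: 11.32
eef_pos: [0.5067, 0.0039, 0.0244]
tool_rot: [0.002, 0.625, 0.781, 0.002]
contact_force: [2.6, 0.5, 9.5]
gripper_width: 0.177
```

```bash
python3 pz.py p7.png 0; python3 -c "
from station import *
o=get_obs();print(o['t'],o['eef_pos'],o['contact_force'],o['torque'])"
```

```text
11.375 [0.5067217  0.00390551 0.02441433] [2.83289023 0.97894578 9.57602511] [ 0.1709024  -0.33418538 -0.02828383]
```

View pics/p7.png

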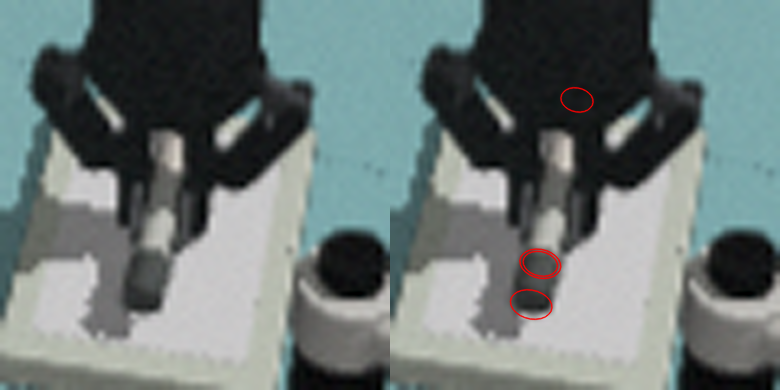

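Call:
move_arm([
  {"fingers": 17,"translation": [0,0,0],"turn": 0},
  {"fingers": 20,"translation": [0,0,0],"turn": 0},
  {"fingers": 26,"translation": [0,0,0],"turn": 0},
  {"fingers": 34,"translation": [0,0,0],"turn": 0},
  {"fingers": 40,"translation": [0,0,0],"turn": 0},
])

```text
t: 12.0
eef_pos: [0.5038, 0.0036, 0.0232]
tool_rot: [-0.0, 0.625, 0.781, -0.0]
contact_force: [-0.7, 0.5, -0.3]
gripper_width: 0.467
```

```bash
python3 pz.py p8.png 0; python3 -c "
from station import *
o=get_obs();print(o['t'],o['eef_pos'],o['contact_force'],o['gripper_width'])"
```

```text
12.05 [0.50381097 0.00353442 0.02324064] [-0.5477843  -0.54962614  0.27118461] 0.46390822712375285
```

View pics/p8.png

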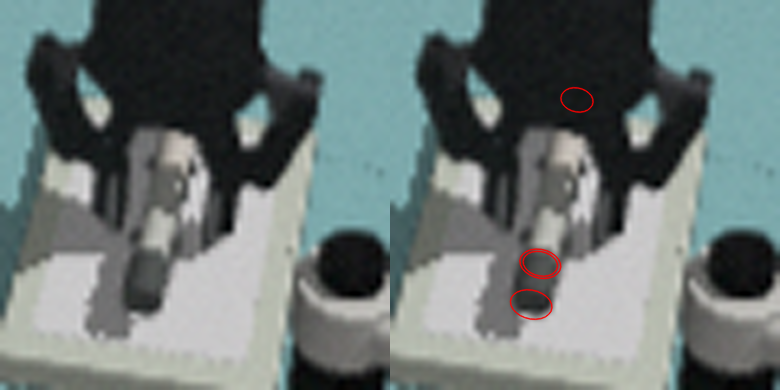

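Call:
move_arm([
  {"fingers": 42,"translation": [0,0,10],"turn": 0},
  {"fingers": 44,"translation": [0,0,25],"turn": 0},
  {"fingers": 48,"translation": [0,0,50],"turn": 0},
  {"fingers": 50,"translation": [0,0,60],"turn": 0},
  {"fingers": 50,"translation": [0,0,60],"turn": 0},
  {"fingers": 50,"translation": [-10,20,60],"turn": 0},
  {"fingers": 50,"translation": [-15,40,60],"turn": 0},
  {"fingers": 50,"translation": [-15,55,30],"turn": 0},
  {"fingers": 50,"translation": [-15,55,0],"turn": 0},
  {"fingers": 50,"translation": [-10,55,0],"turn": 0},
])

```text
t: 13.3
eef_pos: [0.4411, 0.2216, 0.3682]
tool_rot: [-0.0, 0.625, 0.781, 0.001]
contact_force: [0.8, 0.7, -0.4]
gripper_width: 0.582
```

```bash
python3 - <<'E'
from ov import *
np.set_printoptions(precision=4,suppress=True)
o=get_obs();print(o['t'],o['eef_pos'],o['q'].round(2),o['tool_rot'])
s=read_camera("scene");t=read_camera("top")
cv2.imwrite("pics/sc9.png",s);cv2.imwrite("pics/tp9.png",t)
for c in("scene","top"):
  for n in("long_tube","lens_grip","lens_head","post_axis","rest_center","short_tube_a"):
    print(c,n,[(round(d["conf"],2),[round(float(v),1) for v in d["xy"]]) for d in place_of(c,n)])
L=panel(.504,.003,.218)[2:4]+tube((.504,.003,.047),.218,0)
a=overlay(t,"top",L,205,160,80,90,5);b=overlay(s,"scene",L,240,190,70,80,5.62)
cv2.imwrite("pics/laid.png",np.hstack([a,cv2.resize(b,(393,450))]))
E
```

```text
13.3 [0.4411 0.2216 0.3682] [-1.09  0.05  0.53  1.82 -0.03  1.28  1.24] [-0.0002  0.6249  0.7807  0.0012]
scene long_tube [(0.59, [346.8, 232.4]), (0.47, [275.9, 242.8]), (0.44, [273.2, 230.5]), (0.41, [175.5, 173.9])]
scene lens_grip [(0.55, [409.0, 187.6]), (0.23, [168.6, 266.5])]
scene lens_head []
scene post_axis [(0.92, [302.9, 254.0])]
scene rest_center [(0.96, [273.0, 231.6])]
scene short_tube_a [(0.66, [187.7, 183.7]), (0.57, [164.8, 178.6])]
top long_tube [(0.68, [238.7, 211.5]), (0.56, [180.0, 251.2]), (0.5, [393.2, 257.3])]
top lens_grip []
top lens_head [(0.73, [96.3, 193.4])]
top post_axis [(0.6, [185.1, 110.1])]
top rest_center [(0.71, [242.9, 208.7]), (0.4, [96.8, 189.8]), (0.17, [373.2, 197.4])]
top short_tube_a [(0.66, [346.2, 199.2]), (0.5, [373.4, 198.9])]
```

View pics/laid.png

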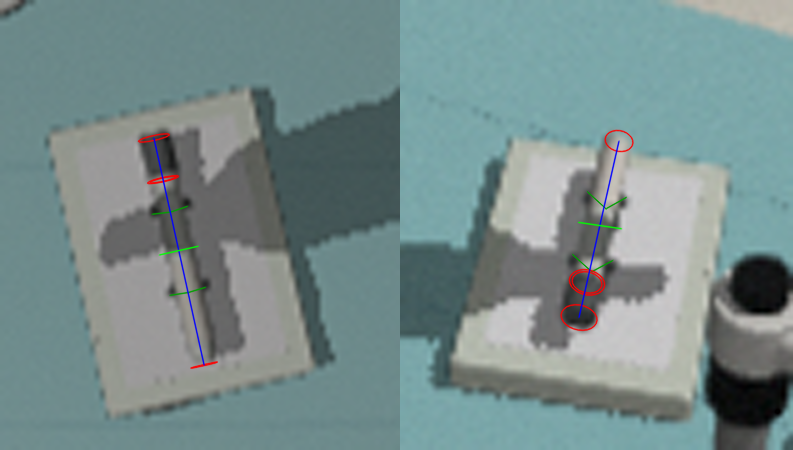

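View pics/sc9.png

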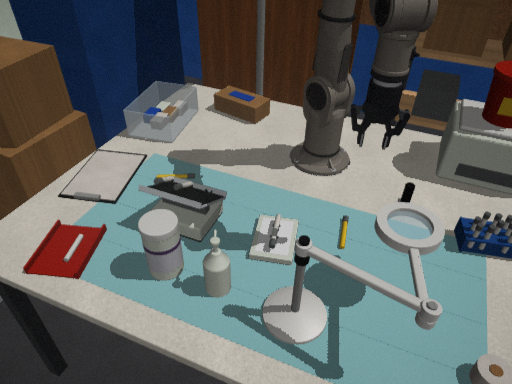

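View pics/tp9.png

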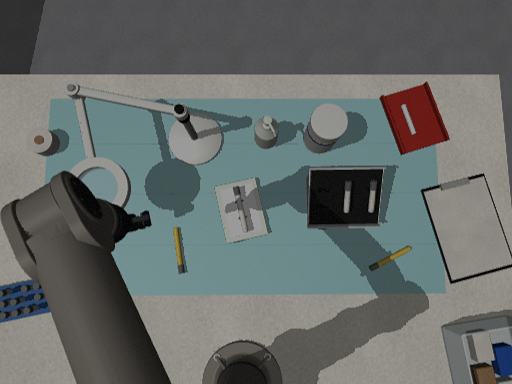

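```bash
cat > mag.py <<'E'
from ov import *
from scipy.optimize import least_squares
T=lambda x,y:(40+x/3-.4,70+y/3-.4)
S=lambda x,y:(280+x/4-.4,170+y/4-.4)
def fk(p):
    P=np.array(p[:2]);E=P+.28*np.array([np.cos(p[2]),np.sin(p[2])])
    d=np.array([np.cos(p[3]),np.sin(p[3])]);return P,E,E+.26*d,E+.35*d
def ik(P,L):  # elbow CCW bend side same as the start
    v=np.array(L)-P;r=np.linalg.norm(v);a=np.arctan2(v[1],v[0])
    b=np.arccos((.28**2+r*r-.26**2)/(2*.28*r))
    out=[]
    for s in(-1,1):
        t1=a+s*b;E=P+.28*np.array([np.cos(t1),np.sin(t1)]);d=np.array(L)-E;t2=np.arctan2(d[1],d[0])
        out.append((t1,t2,((t2-t1+np.pi)%(2*np.pi))-np.pi))
    return out
E
python3 - <<'E'
from mag import *
np.set_printoptions(precision=4,suppress=True)
obs=[("top",(180.9,113.7),0,.235),("scene",(300.4,255),0,.235),("scene",(302.9,254),0,.235),("top",T(466,208),0,.01),
("top",T(95,53),1,.275),("scene",S(610,540),1,.275),
("top",T(171,356),2,.245),("scene",S(520,232),2,.235),
("top",T(163,457),3,.297),("scene",S(520,65),3,.297),("scene",S(500,120),3,.245),("scene",(408,188.1),3,.271+.0)]
f=lambda p:np.concatenate([proj(c,[*fk(p)[k],z])[0]-np.array(xy) for c,xy,k,z in obs])
r=least_squares(f,[.738,.149,1.5,3.1],loss="soft_l1");p=r.x
print(p);print(f(p).reshape(-1,2));print([x for x in fk(p)])
for o,n in(((.504,.002),"goal"),): 
    for s in ik(p[:2],o): print(s, "now",p[2],p[3],p[3]-p[2]); d=np.array([np.cos(s[1]),np.sin(s[1])]);print("grip goal",np.array(o)+.09*d,"elbow",p[:2]+.28*np.array([np.cos(s[0]),np.sin(s[0])]))
np.save("p.npy",p)
E
```

```text
[0.7353 0.1491 1.3636 3.3923]
[[ 0.8984  1.1864]
 [ 1.3068 -0.3665]
 [-1.1932  0.6335]
 [-0.2818 -0.8355]
 [-1.0634  0.4646]
 [-0.5281  1.5162]
 [-1.1574  0.2058]
 [-1.3019 -0.8383]
 [ 0.275   0.2177]
 [ 0.536  -1.3681]
 [ 0.245   0.6172]
 [-0.5529  4.3785]]
[array([0.7353, 0.1491]), array([0.7929, 0.4231]), array([0.541 , 0.3586]), array([0.4538, 0.3362])]
(np.float64(-3.551857899025251), np.float64(-1.4725465370025816), np.float64(2.0793113620226693)) now 1.3635750797443957 3.392331115581271 2.0287560358368752
grip goal [ 0.5128 -0.0876] elbow [0.4785 0.2607]
(np.float64(-1.5984740668219835), np.float64(2.6053998783349335), np.float64(-2.0793113620226693)) now 1.3635750797443957 3.392331115581271 2.0287560358368752
grip goal [0.4266 0.048 ] elbow [ 0.7275 -0.1308]
```

Call:
move_arm([
  {"fingers": 60,"translation": [0,10,0],"turn": -0.1},
  {"fingers": 60,"translation": [1,12,0],"turn": -0.18},
  {"fingers": 60,"translation": [2,12,0],"turn": -0.18},
  {"fingers": 60,"translation": [2,12,0],"turn": -0.18},
  {"fingers": 60,"translation": [2,12,0],"turn": -0.18},
  {"fingers": 60,"translation": [2,12,0],"turn": -0.18},
  {"fingers": 60,"translation": [1,12,0],"turn": -0.18},
  {"fingers": 60,"translation": [1,12,0],"turn": -0.18},
  {"fingers": 60,"translation": [1,10,0],"turn": -0.18},
  {"fingers": 60,"translation": [0,8,0],"turn": -0.18},
])

```text
t: 15.25
eef_pos: [0.4539, 0.3328, 0.3667]
tool_rot: [0.0, 0.999, 0.033, -0.0]
contact_force: [-0.6, 0.4, 0.7]
gripper_width: 0.705
```

Call:
move_arm([
  {"fingers": 60,"translation": [0,0,-3],"turn": -0.18},
  {"fingers": 60,"translation": [0,0,-5],"turn": -0.18},
  {"fingers": 60,"translation": [0,0,-5],"turn": -0.18},
  {"fingers": 60,"translation": [0,0,-5],"turn": -0.18},
  {"fingers": 60,"translation": [0,0,-5],"turn": -0.18},
  {"fingers": 60,"translation": [0,0,-5],"turn": -0.18},
  {"fingers": 60,"translation": [0,0,-5],"turn": -0.18},
  {"fingers": 60,"translation": [0,0,-2],"turn": -0.1},
  {"fingers": 60,"translation": [0,0,0],"turn": 0},
])

```text
t: 16.38
eef_pos: [0.4537, 0.3324, 0.3317]
tool_rot: [0.0, 0.8, -0.6, 0.0]
contact_force: [-0.4, 0.3, 0.3]
gripper_width: 0.703
```

```bash
python3 - <<'E'
from mag import *
o=get_obs();e=o['eef_pos'];q=o['tool_rot'];j=2*np.arctan2(q[2],q[1]);print(o['t'],e,j,o['q'].round(2),o['contact_force'],o['gripper_width'])
p=np.load("p.npy");g=fk(p)
s=read_camera("scene");t=read_camera("top")
u=np.array([np.cos(j),np.sin(j),0])*.03
L=[([[*g[3],.241],[*g[3],.297]],(0,0,255)),([e-u,e+u],(0,255,255)),([e,[e[0],e[1],.271]],(0,255,255)),([[*g[1],.275],[*g[2],.235],[*g[3],.241]],(255,0,0))]
a=overlay(t,"top",L,50,150,100,100,4);b=overlay(s,"scene",L,350,110,100,150,4)
a=cv2.copyMakeBorder(a,0,200,0,0,cv2.BORDER_CONSTANT)
cv2.imwrite("pics/g1.png",np.hstack([a,b]))
E
```

```text
16.375 [0.45373677 0.33238967 0.33165474] -1.286965950792831 [-1.43  0.27  0.86  1.74 -0.21  1.23 -1.81] [-0.41908463  0.34949673  0.25345939] 0.7031311947936703
```

View pics/g1.png

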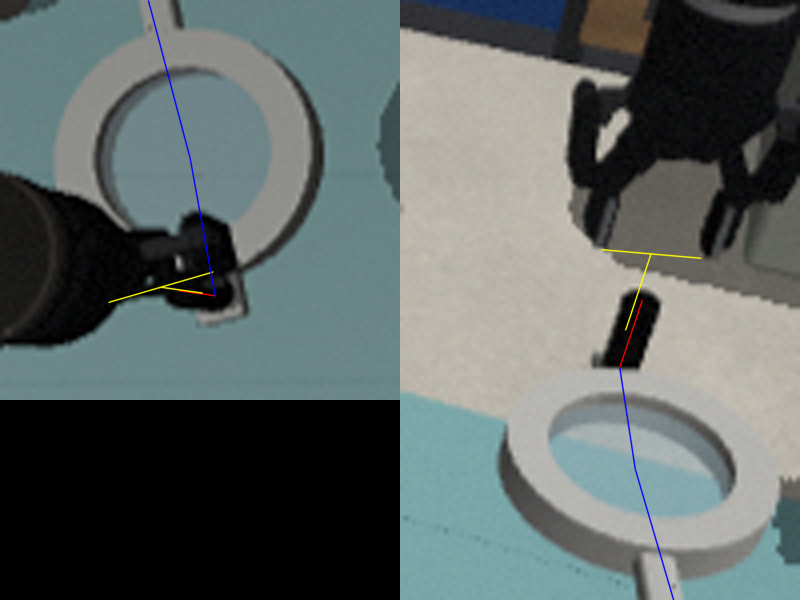

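Call:
move_arm([
  {"fingers": 60,"translation": [0,3,-20],"turn": 0},
  {"fingers": 60,"translation": [0,0,-20],"turn": 0},
  {"fingers": 60,"translation": [0,0,-15],"turn": 0},
  {"fingers": 60,"translation": [0,0,-12],"turn": 0},
  {"fingers": 60,"translation": [0,0,-6],"turn": 0},
  {"fingers": 60,"translation": [0,0,0],"turn": 0},
])

```text
t: 17.23
eef_pos: [0.4539, 0.3353, 0.2588]
tool_rot: [0.0, 0.8, -0.6, 0.0]
contact_force: [-0.3, -1.0, -0.6]
gripper_width: 0.702
```

```bash
python3 - <<'E'
from mag import *
o=get_obs();print(o['t'],o['eef_pos'],o['contact_force'])
s=read_camera("scene")
cv2.imwrite("pics/g2.png",overlay(s,"scene",[],360,130,90,90,6))
E
```

```text
17.225 [0.45387763 0.33531268 0.25877211] [-0.3083446  -1.04550245 -0.64490719]
```

View pics/g2.png

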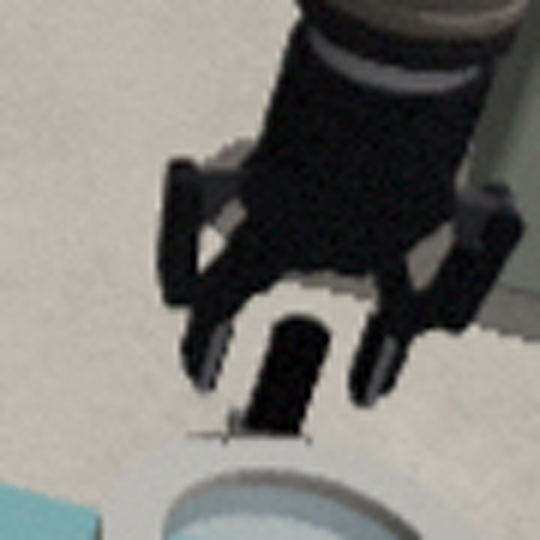

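Call:
move_arm([
  {"fingers": 45,"translation": [0,0,0],"turn": 0},
  {"fingers": 32,"translation": [0,0,0],"turn": 0},
  {"fingers": 22,"translation": [0,0,0],"turn": 0},
  {"fingers": 12,"translation": [0,0,0],"turn": 0},
  {"fingers": 5,"translation": [0,0,0],"turn": 0},
  {"fingers": 5,"translation": [0,0,0],"turn": 0},
], newtons=40)

```text
t: 18.02
eef_pos: [0.4539, 0.3357, 0.2593]
tool_rot: [-0.0, 0.8, -0.6, -0.0]
contact_force: [-2.0, 0.2, 5.5]
gripper_width: 0.267
```

```bash
python3 - <<'E'
from mag import *
np.set_printoptions(precision=1,suppress=True)
o=get_obs();print(o['t'],o['eef_pos']*1000,o['contact_force'],o['gripper_width'])
p=np.load("p.npy");t1a,t2a=p[2],p[3]
s=ik(p[:2],(.504,.002))[0];t1b,t2b=s[0]+2*np.pi,s[1]+2*np.pi
print(t1a,t1b,t2a,t2b)
N=20;prev=None;b0,b1=t2a-t1a,t2b-t1b
for i in range(N+1):
    k=i/N;t1=t1a+(t1b-t1a)*k;b=b0+(b1-b0)*k+.16*np.sin(np.pi*k)
    g=fk([p[0],p[1],t1,t1+b]);G=g[3]*1000
    print(i,G,np.linalg.norm(G),"lens r",np.linalg.norm(g[2]-p[:2])*1000,"" if prev is None else G-prev);prev=G
E
```

```text
18.025 [453.9 335.7 259.3] [-2.   0.2  5.5] 0.26742425930080377
1.3635750797443957 2.731327408154335 3.392331115581271 4.810638770177005
0 [453.8 336.2] 564.8009776951612 lens r 285.7052275281372 
1 [444.8 307.5] 540.7415072080018 lens r 279.38052755019925 [ -9.  -28.8]
2 [438.6 278.7] 519.6397586084167 lens r 273.1469766885967 [ -6.2 -28.8]
3 [434.9 250.3] 501.81464165917896 lens r 267.14981450581905 [ -3.7 -28.4]
4 [433.6 222.7] 487.41756648563336 lens r 261.53084206480287 [ -1.4 -27.6]
5 [434.2 196.2] 476.4191148940527 lens r 256.42409139210724 [  0.6 -26.5]
6 [436.4 170.9] 468.61980754883257 lens r 251.9516036236621 [  2.2 -25.3]
7 [439.8 146.9] 463.6843439366321 lens r 248.21951001618427 [  3.4 -24. ]
8 [444.1 124.3] 461.19223767078284 lens r 245.31458917553374 [  4.3 -22.6]
9 [449. 103.] 460.69397043254344 lens r 243.30144338941875 [  4.9 -21.3]
10 [454.3  82.8] 461.7621039837366 lens r 242.22040187371945 [  5.2 -20.1]
11 [459.6  63.7] 464.03027308959923 lens r 242.08622335956596 [  5.4 -19.1]
12 [465.   45.4] 467.2173992185832 lens r 242.88763745571777 [  5.4 -18.3]
13 [470.3  27.8] 471.13795574087663 lens r 244.5877342936575 [  5.3 -17.6]
14 [475.6  10.7] 475.7009799238936 lens r 247.1251840374651 [  5.3 -17.1]
15 [480.9  -6. ] 480.9010010922589 lens r 250.41624001923017 [  5.3 -16.8]
16 [486.3 -22.6] 486.8037279636868 lens r 254.3574500274095 [  5.4 -16.5]
17 [492. -39.] 493.5287365778335 lens r 258.8289695523221 [  5.7 -16.4]
18 [498.2 -55.3] 501.23083609001554 lens r 263.698340435354 [  6.2 -16.3]
19 [505.  -71.5] 510.0813811375389 lens r 268.8245719448613 [  6.9 -16.2]
20 [512.8 -87.6] 520.2505397187717 lens r 274.0623432778433 [  7.8 -16.1]
```

Call:
move_arm([
  {"fingers": 5,"translation": [-2,-6,0],"turn": 0.01},
  {"fingers": 5,"translation": [-5,-15,0],"turn": 0.04},
  {"fingers": 5,"translation": [-4,-15,0],"turn": 0.04},
  {"fingers": 5,"translation": [-3,-15,0],"turn": 0.04},
  {"fingers": 5,"translation": [-2,-15,0],"turn": 0.04},
  {"fingers": 5,"translation": [-2,-15,0],"turn": 0.04},
])

```text
t: 18.77
eef_pos: [0.4363, 0.2552, 0.2593]
tool_rot: [-0.001, 0.859, -0.512, 0.0]
contact_force: [1.9, 4.3, 2.3]
gripper_width: 0.268
```

```bash
cat > st.py <<'E'
from mag import *
import sys
o=get_obs();e=o['eef_pos'];q=o['tool_rot'];j=2*np.arctan2(q[2],q[1]);print(o['t'],e.round(4),round(j,3),o['q'].round(2),o['contact_force'].round(1),o['torque'].round(2),o['gripper_width'])
cv2.imwrite("pics/"+sys.argv[1],read_camera("scene"))
E
python3 st.py m1.png
```

```text
18.775 [0.4363 0.2552 0.2593] -1.075 [-1.36  0.2   0.82  1.96 -0.17  1.04 -1.53] [1.9 4.3 2.3] [ 0.99 -0.34  0.43] 0.2682776865898676
```

View pics/m1.png

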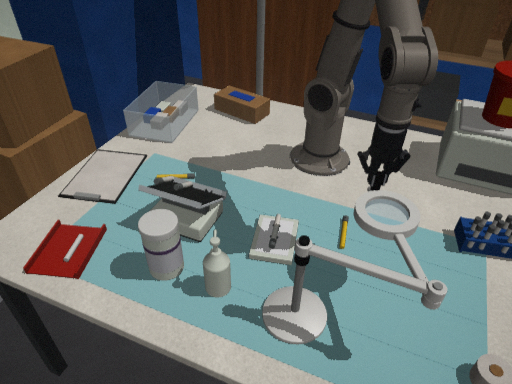

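Call:
move_arm([
  {"fingers": 5,"translation": [-2,-18,0],"turn": 0.05},
  {"fingers": 5,"translation": [-1,-18,0],"turn": 0.05},
  {"fingers": 5,"translation": [0,-18,0],"turn": 0.05},
  {"fingers": 5,"translation": [1,-18,0],"turn": 0.05},
  {"fingers": 5,"translation": [2,-18,0],"turn": 0.05},
  {"fingers": 5,"translation": [3,-18,0],"turn": 0.05},
  {"fingers": 5,"translation": [3,-18,0],"turn": 0.05},
  {"fingers": 5,"translation": [4,-18,0],"turn": 0.05},
  {"fingers": 5,"translation": [4,-18,0],"turn": 0.05},
  {"fingers": 5,"translation": [5,-18,0],"turn": 0.05},
])

```text
t: 20.08
eef_pos: [0.4551, 0.0757, 0.2593]
tool_rot: [-0.001, 0.959, -0.283, -0.0]
contact_force: [-0.6, 5.9, 4.6]
gripper_width: 0.268
```

```bash
python3 st.py m2.png
```

```text
20.075 [0.4551 0.0757 0.2593] -0.574 [-1.12  0.09  0.89  2.05 -0.09  1.03 -0.76] [-0.6  5.9  4.6] [1.11 0.15 0.26] 0.2681812493323833
```

View pics/m2.png

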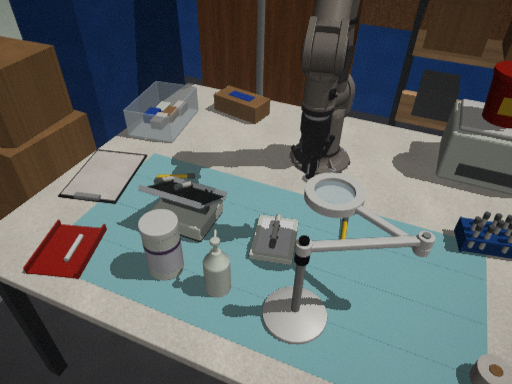

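Call:
move_arm([
  {"fingers": 5,"translation": [5,-18,0],"turn": 0.07},
  {"fingers": 5,"translation": [5.5,-18,0],"turn": 0.07},
  {"fingers": 5,"translation": [5.5,-18,0],"turn": 0.07},
  {"fingers": 5,"translation": [6,-18,0],"turn": 0.07},
  {"fingers": 5,"translation": [6,-18,0],"turn": 0.07},
  {"fingers": 5,"translation": [6.5,-18,0],"turn": 0.07},
  {"fingers": 5,"translation": [7,-18,0],"turn": 0.07},
  {"fingers": 5,"translation": [7,-16,0],"turn": 0.07},
  {"fingers": 5,"translation": [4,-8,0],"turn": 0.05},
  {"fingers": 5,"translation": [0,0,0],"turn": 0},
])

```text
t: 21.38
eef_pos: [0.5083, -0.0755, 0.2592]
tool_rot: [-0.0, 1.0, 0.015, 0.001]
contact_force: [2.3, 1.6, 4.6]
gripper_width: 0.271
```

```bash
python3 st.py m3.png; python3 - <<'E'
from mag import *
t=read_camera("top");cv2.imwrite("pics/m3t.png",t)
E
```

```text
21.375 [ 0.5083 -0.0755  0.2592] 0.031 [-0.71  0.23  0.88  1.95 -0.21  1.05  0.29] [2.3 1.6 4.6] [ 0.34 -0.49  0.04] 0.2708621801739005
```

View pics/m3.png

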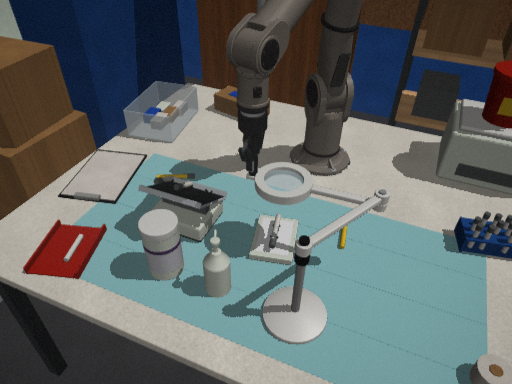

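View pics/m3t.png

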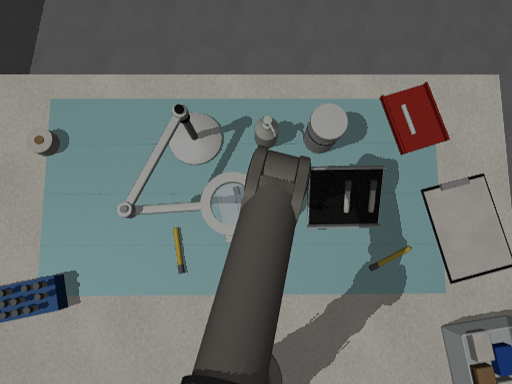

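```bash
cat > ring.py <<'E'
from mag import *
import sys
sf,tf,lx,ly,out=sys.argv[1:6];lx=float(lx);ly=float(ly)
s=cv2.imread("pics/"+sf);t=cv2.imread("pics/"+tf)
a=np.linspace(0,2*np.pi,73)
R=lambda r,z,col:([(lx+r*np.cos(x),ly+r*np.sin(x),z) for x in a],col)
L=[R(.08,.248,(0,0,255)),R(.08,.222,(0,160,255)),R(.055,.248,(0,255,0))]
A=overlay(t,"top",L,185,155,80,90,5);B=overlay(s,"scene",L,240,145,80,90,5)
cv2.imwrite("pics/"+out,np.hstack([A,B]))
E
python3 ring.py m3.png m3t.png .504 .010 r3.png
```

```text
(no output)
```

View pics/r3.png

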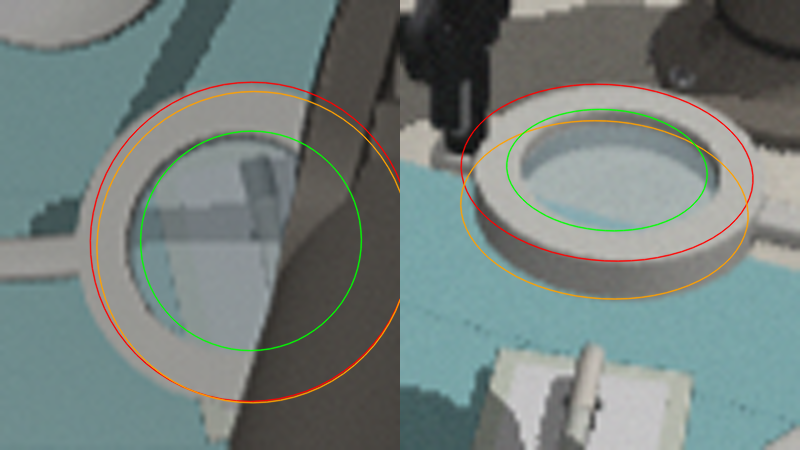

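Call:
move_arm([
  {"fingers": 5,"translation": [1,-4,0],"turn": 0.02},
  {"fingers": 5,"translation": [1.5,-5,0],"turn": 0.03},
  {"fingers": 5,"translation": [1.5,-4,0],"turn": 0.02},
  {"fingers": 5,"translation": [0,0,0],"turn": 0},
  {"fingers": 5,"translation": [0,0,0],"turn": 0},
])

```text
t: 22.1
eef_pos: [0.5119, -0.0874, 0.2592]
tool_rot: [-0.001, 0.999, 0.051, 0.001]
contact_force: [1.6, 4.1, 5.2]
gripper_width: 0.271
```

```bash
python3 st.py m4.png; python3 - <<'E'
from mag import *
t=read_camera("top");cv2.imwrite("pics/m4t.png",t)
E
python3 ring.py m4.png m4t.png .504 .002 r4.png
```

```text
22.1 [ 0.5119 -0.0874  0.2592] 0.102 [-0.67  0.25  0.86  1.93 -0.22  1.06  0.39] [1.6 4.1 5.2] [ 0.8  -0.55 -0.1 ] 0.27081748004006634
```

View pics/r4.png

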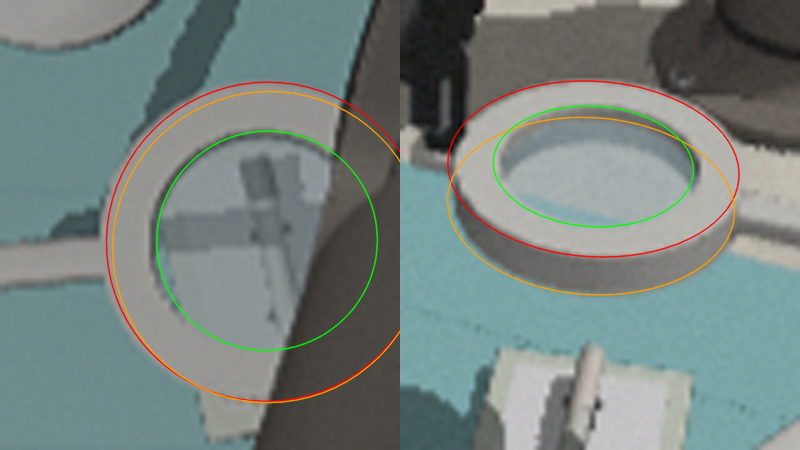

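Call:
move_arm([
  {"fingers": 5,"translation": [0.5,-2.5,0],"turn": 0},
  {"fingers": 5,"translation": [0,0,0],"turn": 0},
  {"fingers": 5,"translation": [0,0,0],"turn": 0},
  {"fingers": 24,"translation": [0,0,0],"turn": 0},
  {"fingers": 28,"translation": [0,0,0],"turn": 0},
  {"fingers": 40,"translation": [0,0,0],"turn": 0},
  {"fingers": 55,"translation": [0,0,0],"turn": 0},
  {"fingers": 60,"translation": [0,0,0],"turn": 0},
])

```text
t: 23.2
eef_pos: [0.5117, -0.0913, 0.2588]
tool_rot: [0.0, 0.999, 0.051, -0.0]
contact_force: [-0.7, -0.3, 0.1]
gripper_width: 0.704
```

Call:
move_arm([
  {"fingers": 60,"translation": [0,0,10],"turn": 0},
  {"fingers": 60,"translation": [0,0,25],"turn": 0},
  {"fingers": 60,"translation": [0,0,35],"turn": 0},
  {"fingers": 60,"translation": [0,0,40],"turn": 0},
  {"fingers": 60,"translation": [0,-40,20],"turn": 0},
  {"fingers": 60,"translation": [0,-55,0],"turn": 0},
  {"fingers": 60,"translation": [0,-55,0],"turn": 0},
  {"fingers": 60,"translation": [0,-55,0],"turn": 0},
  {"fingers": 60,"translation": [0,-50,0],"turn": 0},
  {"fingers": 60,"translation": [0,-20,0],"turn": 0},
])

```text
t: 24.45
eef_pos: [0.5104, -0.3696, 0.3895]
tool_rot: [0.001, 0.999, 0.049, -0.0]
contact_force: [0.3, 1.6, 0.1]
gripper_width: 0.7
```

```bash
python3 st.py m5.png; python3 - <<'E'
from mag import *
t=read_camera("top");cv2.imwrite("pics/m5t.png",t)
for c in("scene","top"):
  for n in("lens_head","lens_grip","long_tube","short_tube_a"):
    print(c,n,[(round(d["conf"],2),[round(float(v),1) for v in d["xy"]]) for d in place_of(c,n)])
E
python3 ring.py m5.png m5t.png .504 .002 r5.png
```

```text
24.45 [ 0.5104 -0.3696  0.3895] 0.098 [-0.14  0.42  0.96  1.5  -0.34  1.41  0.94] [0.3 1.6 0.1] [ 0.   -0.05 -0.02] 0.7003627671927305
scene lens_head [(0.83, [279.3, 180.6])]
scene lens_grip [(0.57, [247.7, 160.7])]
scene long_tube [(0.74, [275.7, 228.4]), (0.65, [345.0, 233.0]), (0.45, [175.1, 175.5])]
scene short_tube_a [(0.65, [164.3, 179.1]), (0.44, [185.5, 185.0])]
top lens_head [(0.59, [369.4, 197.8])]
top lens_grip [(0.9, [276.6, 198.0])]
top long_tube [(0.71, [178.1, 251.6])]
top short_tube_a [(0.55, [370.6, 199.1]), (0.52, [344.1, 199.7])]
```

View pics/r5.png

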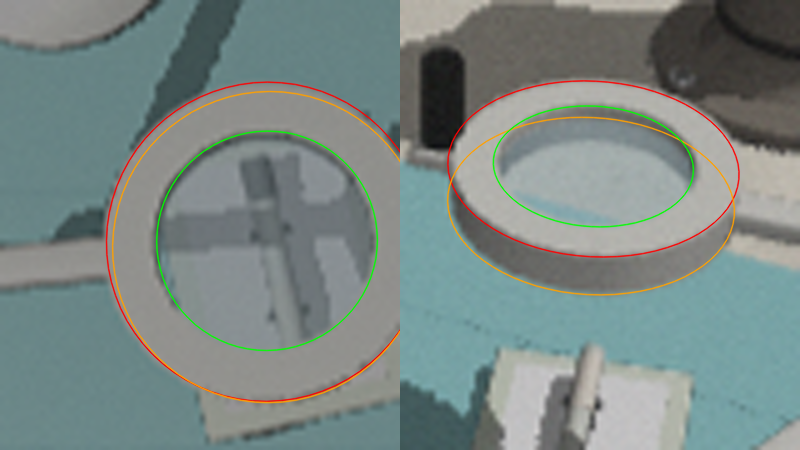

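View pics/m5t.png

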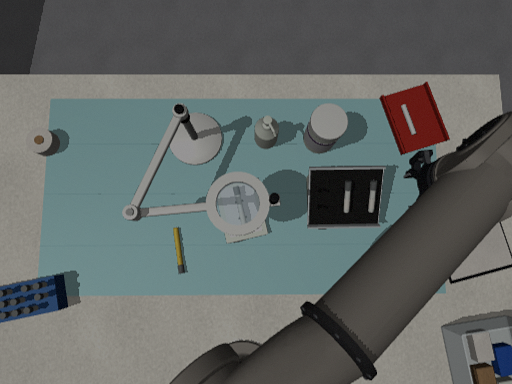

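View pics/m5.png

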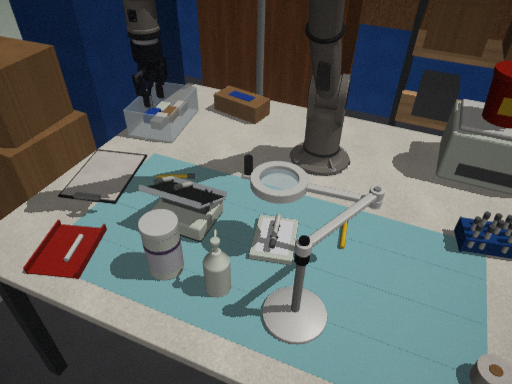

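```bash
python3 -c "
from station import *
print(hand_in())"
```

```text
the job is handed in; nothing more can be done
None
```

The long tube now lies in both notched rests of the light panel, cap toward +x. I then led the magnifier by its grip post until the lens was above the tube and let go. I handed the job in about 24.5 s after the start, with the gripper clear of everything.

- **Tube:** I lowered it cap-up until its low end met the first rest. Pressing with about 7–10 N then turned it level between the pads. In both views after release it lay in both notches, within about 2 mm of centre at (0.504, 0.002) m.
- **Lens:** After release the ring matched a model ring centred over the tube, exactly in the top view and about 2–3 mm off in the scene view. The magnifier had not moved once the gripper withdrew.
- **Left alone:** The two short tubes, the pump bottle and the wipes canister look the same in the pictures as at the start.
- **Checks that disagreed:**
  - The separate estimates of the panel's position differed by up to about 11 mm in x and 6 mm in y. I settled on a value between them and corrected it in y from the contact force at the rests.
  - In the last top picture the networks missed the laid tube and put the lens head on a short tube; I went by the picture instead.

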